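# Close the cake case with the hook pole

## Task

Close the cake case. First stand the white sugar jar with the yellow cap, which is in the way in front of the case, upright on the red tray; then take the hook pole from its cradle, hook it into the red ring on the raised glass sash and pull the sash fully down without slamming it, touching the sash only with the pole. Finally unhook the pole, leave the sash shut, and lay the pole back in its cradle, seated in both forks; leave everything else where it is.

Things in the scene. Friction and masses are not known exactly. Their poses are not given: they have to be found in the camera images.
- sugar_mid (a point): Centre (half-way up) of the white sugar jar with a yellow cap: 56 mm across, 140 mm high, about 0.3 kg, standing upright on the counter in front of the case, under and before the ring. z up along the jar.
- tray_in (a point): Centre of the inner floor, 4 mm above the counter, of the fixed red tray: inside 182 mm along x by 192 mm along y, rim 16 mm above the counter. The white mug stands on its +y half (centre within 10 mm of y = +48 mm, x within 20 mm of 0, handle pointing roughly to +y); the -y half is free for the jar.
- handle (a point): Centre of the hook pole's light-wood handle: 180 mm long, 20 x 20 mm, pole 0.14 kg, balance within 15 mm of here. x: along the pole to the hook; z: up as it lies level in the cradle. A 7 mm brass rod runs on along the same axis to the crook, 190 mm from here, then bends square towards -z (down) as a 22 mm prong. Butt 98 mm the other way. Starts up to 15 mm off the cradle's middle lengthwise.
- crook (a point): The corner of the brass hook, on the centre-line of the 7 mm rod, where the rod bends into the prong. Axes as the handle's.
- hook_tip (a point): The end of the prong's centre-line, 22 mm from the crook along the pole's -z (the metal's round end goes 3.5 mm farther).
- cradle_seat (a point): Where the handle's centre belongs in the fixed grey cradle, 60 mm above the counter; x along the pole's lie, z up. Forks 12 mm thick stand 70 mm either side along x: floor 50 mm up, 26 mm wide, cheeks flaring to 55 mm at the top, 80 mm up. Between them only an 8 mm high, 75 mm wide base. Pole may lie either way round. Cradle and red tray may swap sides.
- ring (a point): Centre of the red pull ring fixed rigidly to the sash: 7 mm round wire, opening 53 mm (wire centre-line radius 30 mm), upright, parallel to the sash face and 34 mm clear in front of it, held by one stem at the ring's top. x points through the ring, square to the sash, into the case (away from the robot); z up. Moves with the sash; 180 mm above the counter when shut.
- sash (a joint): Height of the glass sash above fully shut, m: 0 = shut on its stop, 0.13 = top; starts 0.08 to 0.12. The sash (376 mm wide, 0.2 kg) slides straight up and down on the front of the glass case and stays where it is left: about 2 N pulls it down, about 6 N pushes it up.
- sash_foot (a point): Point on the fixed case, on the counter, under the middle of the sash; x points into the case, square to the sash. The case is 400 mm wide and 394 mm high at the sash, 222 mm deep with a sloping far glass; its plinth is 100 mm high.
- beans: Green can beside the left end of the case front (seen from the robot), 60 mm across, 110 mm high; origin at its underside.
- cream: Blue bottle with black cap beside the right end of the case front, 52 mm across, 130 mm high; origin at its underside.
- mug: White mug, 72 mm across, 85 mm high, standing on the red tray; origin at its underside.
- syrup: Amber bottle left of the case, 66 mm across, 210 mm high; origin at its underside.

How it is judged:
On the way, in this order (a step that is already met when the one before it is completed fails the run):
1. the sugar jar stands upright on the red tray, let go (x of sugar_mid in the frame of tray_in between -0.075 and 0.075 m and y of sugar_mid in the frame of tray_in between -0.08 and 0.08 m and z of sugar_mid in the frame of tray_in between 0.066 and 0.074 m and angle between sugar_mid's own z axis and vertical below 0.1 rad and contact force between the fingers and sugar below 0.2 N), for 0.1 s.
2. the hook is through the ring, its prong behind the ring's lower arc, with the sash still raised (x of hook_tip in the frame of ring above 0.004 m and z of hook_tip in the frame of ring below -0.02 m and y of crook in the frame of ring between -0.022 and 0.022 m and z of crook in the frame of ring between -0.034 and 0.02 m and value of joint sash above 0.06 m), for 0.15 s.
3. the sash is pulled fully down by the hook in the ring (x of hook_tip in the frame of ring above 0.004 m and z of hook_tip in the frame of ring below -0.02 m and y of crook in the frame of ring between -0.022 and 0.022 m and z of crook in the frame of ring between -0.034 and 0.02 m and value of joint sash below 0.005 m), for 0.1 s.
At the end, for the whole second after the job is handed in: Sugar jar upright (6 degrees) on the red tray's floor, clear of the rim; sash shut (within 6 mm); pole at rest in both forks: handle centre within 35 mm of the seat lengthwise, 10 mm sideways, 6 mm in height, in line within 7 degrees (x of sugar_mid in the frame of tray_in between -0.075 and 0.075 m and y of sugar_mid in the frame of tray_in between -0.08 and 0.08 m and z of sugar_mid in the frame of tray_in between 0.066 and 0.074 m and angle between sugar_mid's own z axis and vertical below 0.1 rad and value of joint sash below 0.006 m and x of handle in the frame of cradle_seat between -0.035 and 0.035 m and y of handle in the frame of cradle_seat between -0.01 and 0.01 m and z of handle in the frame of cradle_seat between -0.006 and 0.006 m and angle between the x axis of handle and the x axis of cradle_seat, either way round below 0.12 rad and linear speed of pole below 0.02 m/s); the robot touches nothing.
It fails at once if the arm or gripper pushes on the sash (over 2 N) (contact force between any of the arm, the fingers and sash above 2 N).
It fails at once if the sash is slammed (moves down faster than 0.5 m/s) (velocity of joint sash below -0.5 m/s).
It fails at once if a bystander is shifted by more than 30 mm or tipped over (distance of any of mug, beans, cream, syrup from where it was at the start of the episode above 0.03 m or angle between any of mug, beans, cream, syrup's own z axis and vertical above 0.5 rad).
It also fails if it takes over 72 s, if anything falls off the work surface, if the arm or the gripper's body presses on something with over 40 N, if the wrist force passes 120 N, or if a joint passes its speed limit or range.

## Robot

A 6-joint arm with a two-finger parallel gripper is mounted at the origin on the work surface. World frame = base frame: x ahead of the robot, y to its left, z up, the work surface at z = 0. Lengths are in m, angles in rad, forces in N, time in s.
With the tool pointing down it reaches from about 0.275 to 1 m from the base axis. Payload 8.4 kg.
Tool frame: the origin (TCP) lies at the very end of the fingers, on their centre line; the grasp point (between the pads) lies 19 mm behind it (bot.grasp_offset is the distance from the TCP to the grasp point, in m); z points along the fingers, y is the line along which they close (so a half turn about z gives the same grasp; the last joint's range is limited). The gripper opens to 85 mm and grips with 20 to 120 N. Pads are 22 mm wide; open, the fingers measure 114 mm over their backs; the gripper's body (76 mm by 85 mm) begins 54 mm behind the grasp point. The pads swing forward as they close: fully open they stand 13 mm farther back than shut.
Start: joints at [1.108, 0.353, 1.633, -0, 1.155, -0.002], TCP at [0.278, 0.56, 0.231] pointing down, gripper open.
Joint ranges: [-2.63, 2.63], [-0.92, 2.1], [0.06, 2.66], [-1.3, 4.44], [0, 2.69], [-3.02, 3.02]. Speed limits (rad/s): [2.22, 2.22, 2.79, 3.14, 3.14, 3.14].

## Interface

Orientations are given as a unit quaternion [w, x, y, z].
In Python, from cell import telemetry, get_image, bot gives the robot as it stands.
- The arm moves only by the tool drive_tool, never from a script. Its argument "increments" is a list of rows, each a list of 3 entries, a list of its own where there are three numbers: the shift along the tool's x, y, z normalised to -1 to 1, where 1 is 0.75 m, then the turn, a rotation vector about the tool's x, y, z normalised to -1 to 1, where 1 is 0.1 rad, then the finger opening in mm, from 0 to 85.4. In form: [[[dx, dy, dz], [ax, ay, az], jaw], ...]. A call has 1 to 5 rows; each row shifts and turns the commanded pose from where the row before left it, along the tool's axes as they then stand; what a row does not reach is not made up. A row lasts 1/8 s, in which the tool goes at most 62.5 mm and 10.7 degrees, less where a joint would pass 70% of its speed; a pose out of reach is approached as far as the arm can. A call with a number of a shift or a turn outside -1 to 1 is refused whole. A call with a gripper value outside its range is refused whole. The fingers move at their own pace and stop on an object; "squeeze" is the grip in N (left out, the last holds). Time passes only in rows, so rows that do not move let the fingers close. It gives the time, the measured TCP pose, the force, the opening and the grip force at its end, in the units of the state.
- telemetry.get_obs(): the state, without advancing time (a new reading comes with each control period).
- get_image(name): name is "scene" or "top" or "wrist"; returns a dict with "color" (400x640x3 uint8, blue, green, red), "range_z" (400x640 float32, m along the optical axis (not along the pixel's ray), 0 where there is no reading), "mtx" (3x3 intrinsics, pixels), "R" (3x3) and "t" (3): a world point X has camera coordinates R X + t. Camera axes: x right, y down, z forward; pixel columns grow to the right and rows downward; lengths in m; the calibration is good to about 2 mm. A picture is of the moment at which its call begins.
- bot.job_done(): hands the job in; it is judged then, once.
The state is a dict: "time": time; "qpos": joint angles; "joint_velocities": joint speeds; "effort": joint torques, N m; "tcp_pos": TCP position; "ee_rot": TCP orientation; "contact_force": force on the tool from outside, world axes, zero at the start; "moment": the same for the moment, N m; "finger_gap": opening from 0.0 (shut) to 1.0 (fully open); "grip_force": force on a finger pad.
Only numpy, scipy, OpenCV 4.12 (cv2) and the standard library are available. Lean on these libraries where they do the work, as an engineer would, in place of code of your own. Each camera call takes 0.05 s, during which the arm holds its last target. There are 200 camera calls.

## Working session

There is one attempt and no reset: what is moved stays moved. The work goes in short steps, Python scripts to look and compute and a tool call to move; the robot and the scene stay as the last step left them, time stands still between calls to the robot, and variables do not carry over. Pictures are saved under pics/ and viewed, at most 10 in all, crops included, and the job is handed in when it is done.

Besides the shell and the picture viewer there is one more tool, called after ">>>" as name([rows], argument=value, ...), one row to a line, values as JSON. drive_tool: Moves the arm, as the interface text tells. Scaled input: -1 to 1 covers 0.75 m each way for a shift and 0.1 rad each way for a turn. Its arguments: {"type":"object","properties":{"increments":{"type":"array"},"squeeze":{"type":"number"}},"required":["increments"]}

```bash
mkdir -p pics; ls; cat > h.py <<'E'
import numpy as np, cv2
from cell import telemetry, get_image, bot
def pts(im):
    z=im["range_z"]; v,u=np.indices(z.shape); K=np.array(im["mtx"])
    c=np.stack([(u-K[0,2])/K[0,0]*z,(v-K[1,2])/K[1,1]*z,z],-1)
    return (c-np.array(im["t"]))@np.array(im["R"])   # R^T(c-t)
E
python3 - <<'E'
from h import *
for n in("scene","top"):
    im=get_image(n); cv2.imwrite(f"pics/{n}0.png",im["color"]); np.savez(f"{n}0.npz",**{k:np.array(v) for k,v in im.items()})
    print(n,im["mtx"],-np.array(im["R"]).T@np.array(im["t"]))
o=telemetry.get_obs();print(o)
E
```

```text
pics
scene [[393.31050321   0.         319.26081436]
 [  0.         393.31050321 194.32106637]
 [  0.           0.           1.        ]] [ 0.43820195 -0.34018384  1.11007761]
top [[457.95733026   0.         325.05364557]
 [  0.         457.95733026 204.70908381]
 [  0.           0.           1.        ]] [0.40848724 0.08741973 1.33308981]
{'time': 0.1, 'qpos': array([ 1.10761411e+00,  3.53603148e-01,  1.63401012e+00,  2.12314647e-05,
        1.15521627e+00, -2.35355071e-03]), 'joint_velocities': array([-0.00127951, -0.00050167, -0.00198399, -0.00084342,  0.00140234,
       -0.00085549]), 'effort': array([-9.32847106e-04, -6.06360126e+01, -3.42818427e+01, -1.18374205e-04,
        3.98118791e-03,  2.29284734e-05]), 'tcp_pos': array([0.27771866, 0.55945628, 0.23064285]), 'ee_rot': array([-1.52104968e-04,  2.28385060e-01,  9.73570687e-01, -5.99525168e-04]), 'contact_force': array([-0.07260962, -0.15626851,  0.30397091]), 'moment': array([ 0.03727001, -0.04416418,  0.01154515]), 'grip_force': 0.0, 'finger_gap': 1.0014014592300653}
```

View pics/scene0.png

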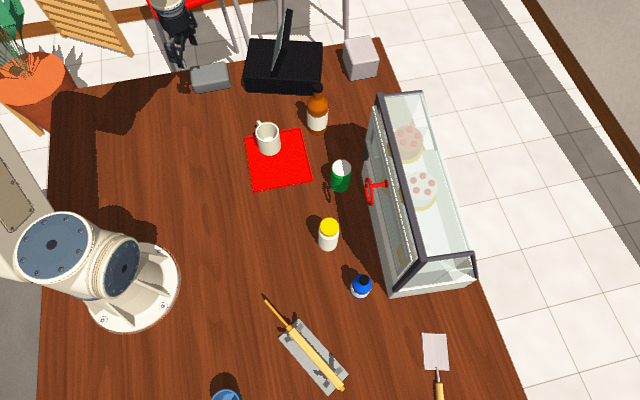

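View pics/top0.png

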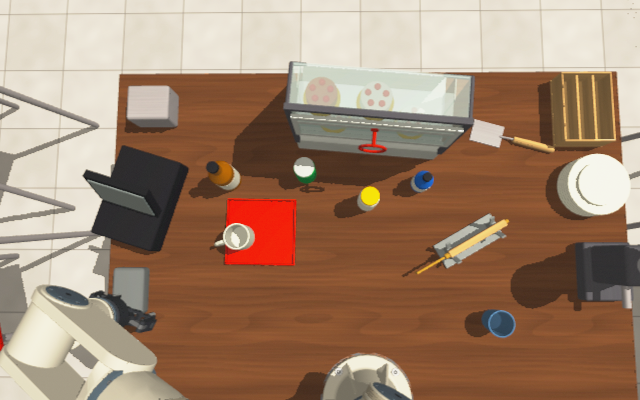

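The top view has world +x up and +y left. The jar's yellow cap is at (370,196), the red tray at (262,232) with the mug at (238,236), and the ring at (373,148). The pole runs from its butt near (507,223) to its hook near (420,272), with the cradle at (470,241). The scene view agrees.

```bash
cat > m.py <<'E'
from h import *
def rep(n):
    im=dict(np.load(f"{n}0.npz")); P=pts(im); b,g,r=[im["color"][...,i].astype(int) for i in range(3)]
    h,s,v=[a.astype(int) for a in cv2.split(cv2.cvtColor(im["color"],cv2.COLOR_BGR2HSV))]
    X,Y,Z=P[...,0],P[...,1],P[...,2]; ok=(im["range_z"]>0)
    def pr(k,m):
        m=m&ok; q=P[m]
        if len(q): print(n,k,len(q),"med",np.median(q,0).round(3),"lo",np.percentile(q,2,0).round(3),"hi",np.percentile(q,98,0).round(3))
        return q
    reg=(X>0.2)&(X<1.1)&(np.abs(Y)<0.7)
    pr("cap",reg&(h>24)&(h<33)&(s>180)&(v>150)&(Z>0.12)&(Z<.16))
    pr("tray",reg&((h<5)|(h>175))&(s>200)&(Z<.03))
    q=pr("ring",reg&((h<6)|(h>174))&(s>180)&(v>90)&(Z>.12))
    pr("green",reg&(h>45)&(h<85)&(s>150)&(Z>.02)); pr("blue",reg&(h>100)&(h<125)&(s>150)&(Z>.06)&(X>.4))
    pr("mug",reg&(s<60)&(v>120)&(Z>.07)&(Z<.1)&(Y>.2)&(Y<.4)&(X<.5))
    q=pr("pole",reg&(h>12)&(h<30)&(s>110)&(v>130)&(Z>.045)&(Z<.09)&(Y<-.05)&(X<.55))
    c=q.mean(0); d=np.linalg.svd(q-c)[2][0]; t=(q-c)@d; print("dir",d.round(3),"ends",(c+d*t.min()).round(3),(c+d*t.max()).round(3),np.percentile(t,[.5,99.5]))
    q=pr("cradle",reg&(s<50)&(Z>.03)&(Z<.09)&(Y<-.1)&(X<.5))
    q=pr("cradlebase",reg&(s<50)&(Z>.003)&(Z<.02)&(Y<-.1)&(X<.5)&(X>.2))
    c,wh,a=cv2.minAreaRect(q[:,:2].astype(np.float32)); print("rect",c,wh,a)
    q=pr("frametop",reg&(Z>.37)&(Z<.42)&(X>.5)&(v<110))
    if len(q)>20:
        c=q.mean(0); d=np.linalg.svd(q-c)[2][0];print("fdir",d)
for n in("scene","top"): rep(n)
E
python3 m.py
```

```text
scene cap 249 med [ 0.557 -0.005  0.139] lo [ 0.536 -0.026  0.135] hi [0.579 0.017 0.143]
scene tray 2902 med [0.478 0.287 0.004] lo [ 0.376  0.203 -0.001] hi [0.561 0.4   0.017]
scene ring 216 med [ 0.648 -0.     0.323] lo [ 0.414 -0.029  0.267] hi [0.682 0.392 0.375]
scene green 255 med [0.63  0.147 0.069] lo [0.611 0.142 0.022] hi [0.661 0.174 0.102]
scene blue 228 med [ 0.601 -0.166  0.089] lo [ 0.586 -0.181  0.072] hi [ 0.631 -0.136  0.125]
scene mug 205 med [0.453 0.36  0.083] lo [0.42  0.322 0.071] hi [0.486 0.392 0.091]
scene pole 780 med [ 0.444 -0.293  0.069] lo [ 0.362 -0.382  0.06 ] hi [ 0.497 -0.15   0.073]
dir [ 0.499 -0.867  0.021] ends [ 0.354 -0.137  0.065] [ 0.498 -0.387  0.071] [-0.17013471  0.11237385]
scene cradle 177 med [ 0.434 -0.249  0.063] lo [ 0.383 -0.372  0.039] hi [ 0.499 -0.217  0.08 ]
scene cradlebase 1243 med [ 0.442 -0.294  0.008] lo [ 0.377 -0.384  0.004] hi [ 0.496 -0.207  0.011]
rect (0.39236652851104736, -0.33225324749946594) (0.2319604903459549, 0.18806473910808563) 40.104209899902344
scene frametop 1480 med [ 0.697 -0.051  0.393] lo [ 0.677 -0.
[... 526 characters left out ...]
med [0.451 0.366 0.087] lo [0.421 0.323 0.071] hi [0.486 0.397 0.093]
top pole 612 med [ 0.442 -0.285  0.068] lo [ 0.36  -0.379  0.059] hi [ 0.499 -0.144  0.074]
dir [-0.5    0.865 -0.024] ends [ 0.5   -0.385  0.071] [ 0.355 -0.134  0.064] [-0.11895057  0.16694841]
top cradle 1604 med [ 0.347 -0.61   0.05 ] lo [ 0.282 -0.688  0.033] hi [ 0.467 -0.225  0.086]
top cradlebase 1065 med [ 0.438 -0.294  0.008] lo [ 0.303 -0.597  0.004] hi [ 0.495 -0.204  0.018]
rect (0.3828578293323517, -0.40398627519607544) (0.256797194480896, 0.40083199739456177) 9.212411880493164
top frametop 1151 med [0.705 0.045 0.392] lo [ 0.679 -0.199  0.38 ] hi [0.788 0.194 0.397]
fdir [-0.07360431 -0.99726754 -0.00631388]
```

```bash
cat >> h.py <<'E'
from scipy.spatial.transform import Rotation as Ro
def plan(way):
    """way: list of (xyz, tool-x angle deg, rows). prints rows as [shift],[turn]"""
    o=telemetry.get_obs(); p=np.array(o["tcp_pos"]); q=o["ee_rot"]; R=Ro.from_quat([q[1],q[2],q[3],q[0]])
    for xyz,a,n in way:
        a=np.radians(a); x=np.array([np.cos(a),np.sin(a),0]); z=np.array([0,0,-1.]); T=Ro.from_matrix(np.stack([x,np.cross(z,x),z],1))
        w=(R.inv()*T).as_rotvec()/n; d=(np.array(xyz)-p)/n
        print("->",xyz,round(np.degrees(a)),"mm/row",(np.linalg.norm(d)*1e3).round(1))
        for i in range(n):
            print([(R.inv().apply(d)/.75).round(4).tolist(),(w/.1).round(3).tolist()]); R=R*Ro.from_rotvec(w)
        p=np.array(xyz)
E
python3 - <<'E'
from h import *
im=dict(np.load("top0.npz"));P=pts(im);X,Y,Z=[P[...,i] for i in range(3)];ok=im["range_z"]>0
h,s,v=[a.astype(int) for a in cv2.split(cv2.cvtColor(im["color"],cv2.COLOR_BGR2HSV))]
red=ok&((h<5)|(h>175))&(s>180)
# sash front line: frame top front edge
m=ok&(Z>.38)&(Z<.4)&(X>.6)&(v<110)
ys=np.arange(-.17,.18,.02);f=[(y,np.percentile(X[m&(abs(Y-y)<.01)],5)) for y in ys if (m&(abs(Y-y)<.01)).sum()>3]
print("front edge slope/x at 0",np.polyfit(*zip(*f),1))
for n in("top","scene"):
    im=dict(np.load(n+"0.npz"));Q=pts(im);hh=cv2.cvtColor(im["color"],cv2.COLOR_BGR2HSV).astype(int)
    r=(im["range_z"]>0)&((hh[...,0]<5)|(hh[...,0]>175))&(hh[...,1]>180)
    q=Q[r&(Q[...,2]>.2)&(Q[...,0]>.6)&(Q[...,0]<.662)]
    print(n,"ring n",len(q),"min",q.min(0).round(3),"max",q.max(0).round(3),"slope",np.polyfit(q[:,1],q[:,0],1).round(3),"low pts",q[q[:,2]<.275].mean(0).round(3))
    t=Q[r&(Q[...,2]<.03)&(Q[...,0]<.6)]; print("tray rect",cv2.minAreaRect(t[:,:2].astype(np.float32)))
    c=(hh[...,1]<50)&(im["range_z"]>0)&(Q[...,2]>.004)&(Q[...,2]<.09)&(abs(Q[...,0]-.44)<.09)&(abs(Q[...,1]+.295)<.12)
    print("cradle rect",cv2.minAreaRect(Q[c][:,:2].astype(np.float32)))
plan([((.557,-.003,.231),120,12),((.557,-.003,.086),120,3)])
E
```

```text
front edge slope/x at 0 [0.09022664 0.69394103]
top ring n 146 min [ 0.643 -0.025  0.265] max [0.661 0.034 0.334] slope [0.076 0.648] low pts [0.648 0.002 0.271]
tray rect ((0.3693714737892151, 0.6468803882598877), (0.23559266328811646, 0.9546085000038147), 16.283613204956055)
cradle rect ((0.4461861550807953, -0.29243195056915283), (0.0745178833603859, 0.19040870666503906), 29.971149444580078)
scene ring n 166 min [ 0.641 -0.03   0.265] max [0.662 0.031 0.331] slope [0.081 0.648] low pts [0.647 0.005 0.27 ]
tray rect ((0.24037915468215942, 1.088000774383545), (0.24146908521652222, 1.8824245929718018), 16.310239791870117)
cradle rect ((0.4444166421890259, -0.2939658761024475), (0.07417231053113937, 0.18875814974308014), 30.139394760131836)
-> (0.557, -0.003, 0.231) 120 mm/row 52.3
[[-0.0556, -0.0422, 0.0], [-0.001, 0.0, 0.489]]
[[-0.0576, -0.0394, 0.0], [-0.001, 0.0, 0.489]]
[[-0.0594, -0.0366, 0.0], [-0.001, 0.0, 0.489]]
[[-0.0611, -0.0336, -0.0], [-0.001, 0.0, 0.489]]
[[-0.0627, -0.0306, -0.0], [-0.001, 0.0, 0.489]]
[[-0.0641, -0.0275, -0.0], [-0.001, 0.0, 0.489]]
[[-0.0654, -0.0243, -0.0], [-0.001, 0.0, 0.489]]
[[-0.0665, -0.0211, -0.0], [-0.001, 0.0, 0.489]]
[[-0.0675, -0.0178, -0.0], [-0.001, 0.0, 0.489]]
[[-0.0683, -0.0145, -0.0], [-0.001, 0.0, 0.489]]
[[-0.0689, -0.0111, -0.0], [-0.001, 0.0, 0.489]]
[[-0.0693, -0.0078, -0.0], [-0.001, 0.0, 0.489]]
-> (0.557, -0.003, 0.086) 120 mm/row 48.3
[[0.0, -0.0, 0.0644], [0.0, 0.0, -0.0]]
[[0.0, -0.0, 0.0644], [0.0, 0.0, -0.0]]
[[0.0, -0.0, 0.0644], [0.0, 0.0, -0.0]]
```

>>> drive_tool([
  [[-0.0556,-0.0422,0],[0,0,0.489],85],
  [[-0.0576,-0.0394,0],[0,0,0.489],85],
  [[-0.0594,-0.0366,0],[0,0,0.489],85],
  [[-0.0611,-0.0336,0],[0,0,0.489],85],
  [[-0.0627,-0.0306,0],[0,0,0.489],85],
], squeeze=60)

```text
time: 0.72
tcp_pos: [0.3946, 0.3238, 0.2311]
ee_rot: [-0.0, 0.346, 0.938, -0.0]
contact_force: [0.6, -0.1, 0.3]
finger_gap: 0.998
grip_force: 0.0
```

>>> drive_tool([
  [[-0.0641,-0.0275,0],[0,0,0.489],85],
  [[-0.0654,-0.0243,0],[0,0,0.489],85],
  [[-0.0665,-0.0211,0],[0,0,0.489],85],
  [[-0.0675,-0.0178,0],[0,0,0.489],85],
  [[-0.0683,-0.0145,0],[0,0,0.489],85],
])

```text
time: 1.35
tcp_pos: [0.5109, 0.0894, 0.2312]
ee_rot: [-0.0, 0.458, 0.889, -0.0]
contact_force: [1.0, 0.9, -0.2]
finger_gap: 0.996
grip_force: 0.0
```

>>> drive_tool([
  [[-0.0689,-0.0111,0],[0,0,0.489],85],
  [[-0.0693,-0.0078,0],[0,0,0.489],85],
  [[0,0,0],[0,0,0],85],
  [[0,0,0],[0,0,0],85],
])

```text
time: 1.85
tcp_pos: [0.5565, -0.0027, 0.2308]
ee_rot: [-0.001, 0.5, 0.866, -0.0]
contact_force: [0.0, 0.9, 0.1]
finger_gap: 0.993
grip_force: 0.0
```

```bash
python3 - <<'E'
from h import *
plan([((.557,-.003,.086),120,4)])
print(telemetry.get_obs()["tcp_pos"])
im=get_image("wrist");P=pts(im);cv2.imwrite("pics/w1.png",im["color"])
h,s,v=cv2.split(cv2.cvtColor(im["color"],cv2.COLOR_BGR2HSV))
m=(h>24)&(h<33)&(s>150)&(v>120)&(P[...,2]>.12);q=P[m];print(len(q),q.min(0),q.max(0),q.mean(0))
E
```

```text
-> (0.557, -0.003, 0.086) 120 mm/row 36.2
[[-0.0002, 0.0001, 0.0483], [-0.002, -0.002, -0.002]]
[[-0.0002, 0.0001, 0.0483], [-0.002, -0.002, -0.002]]
[[-0.0002, 0.0001, 0.0483], [-0.002, -0.002, -0.002]]
[[-0.0002, 0.0001, 0.0483], [-0.002, -0.002, -0.002]]
[ 0.55651312 -0.00267203  0.23081228]
26 [ 0.53312586 -0.02620988  0.13832322] [0.58174175 0.02251124 0.14100151] [0.55124932 0.01242602 0.13942161]
```

>>> drive_tool([
  [[0,0,0.0483],[0,0,0],85],
  [[0,0,0.0483],[0,0,0],85],
  [[0,0,0.0483],[0,0,0],85],
  [[0,0,0.0483],[0,0,0],85],
  [[0,0,0],[0,0,0],50],
])

```text
time: 2.52
tcp_pos: [0.5545, -0.0015, 0.0843]
ee_rot: [-0.002, 0.499, 0.866, -0.001]
contact_force: [-0.1, -0.3, 0.6]
finger_gap: 0.807
grip_force: 0.0
```

>>> drive_tool([
  [[0,0,0],[0,0,0],45],
  [[0,0,0],[0,0,0],45],
  [[0,0,0],[0,0,0],45],
  [[0,0,0],[0,0,0],45],
])

```text
time: 3.02
tcp_pos: [0.5578, -0.0027, 0.0876]
ee_rot: [0.001, 0.5, 0.866, 0.0]
contact_force: [-2.1, -0.1, 8.2]
finger_gap: 0.634
grip_force: 64.4
```

```bash
python3 - <<'E'
from h import *
for n in("top","scene"):
    im=dict(np.load(n+"0.npz"));Q=pts(im);hh=cv2.cvtColor(im["color"],cv2.COLOR_BGR2HSV).astype(int)
    r=(im["range_z"]>0)&((hh[...,0]<5)|(hh[...,0]>175))&(hh[...,1]>200)&(Q[...,2]<.03)&(Q[...,0]<.6)&(Q[...,0]>.35)&(Q[...,1]<.45)
    k,l,st,ce=cv2.connectedComponentsWithStats(r.astype(np.uint8)); i=1+np.argmax(st[1:,4]); t=Q[l==i]
    print(n,cv2.minAreaRect(t[:,:2].astype(np.float32)))
print(telemetry.get_obs()["tcp_pos"])
plan([((.557,-.003,.13),120,2),((.469,.25,.13),120,6),((.469,.25,.094),120,2)])
E
```

```text
top ((0.4694002568721771, 0.3077787160873413), (0.20677310228347778, 0.19112907350063324), 89.06321716308594)
scene ((0.46884453296661377, 0.30823180079460144), (0.21486274898052216, 0.1953844279050827), 89.0530014038086)
[ 0.55781163 -0.0026874   0.08758537]
-> (0.557, -0.003, 0.13) 120 mm/row 21.2
[[0.0001, -0.0005, -0.0283], [0.008, 0.004, -0.002]]
[[0.0001, -0.0005, -0.0283], [0.008, 0.004, -0.002]]
-> (0.469, 0.25, 0.13) 120 mm/row 44.6
[[0.0585, 0.0112, 0.0], [0.0, -0.0, -0.0]]
[[0.0585, 0.0112, 0.0], [0.0, -0.0, -0.0]]
[[0.0585, 0.0112, 0.0], [0.0, -0.0, -0.0]]
[[0.0585, 0.0112, 0.0], [0.0, -0.0, -0.0]]
[[0.0585, 0.0112, 0.0], [0.0, -0.0, -0.0]]
[[0.0585, 0.0112, 0.0], [0.0, -0.0, -0.0]]
-> (0.469, 0.25, 0.094) 120 mm/row 18.0
[[0.0, 0.0, 0.024], [-0.0, 0.0, -0.0]]
[[0.0, 0.0, 0.024], [-0.0, 0.0, -0.0]]
```

>>> drive_tool([
  [[0,0,-0.03],[0,0,0],45],
  [[0,0,-0.03],[0,0,0],45],
  [[0.0448,0.0088,0],[0,0,0],45],
  [[0.0448,0.0088,0],[0,0,0],45],
  [[0.0448,0.0088,0],[0,0,0],45],
])

```text
time: 3.65
tcp_pos: [0.5234, 0.0953, 0.1316]
ee_rot: [0.0, 0.5, 0.866, 0.0]
contact_force: [-0.2, 0.1, -2.7]
finger_gap: 0.63
grip_force: 64.6
```

>>> drive_tool([
  [[0.0448,0.0088,0],[0,0,0],45],
  [[0.0448,0.0088,0],[0,0,0],45],
  [[0.0448,0.0088,0],[0,0,0],45],
  [[0.0448,0.0088,0],[0,0,0],45],
  [[0.0448,0.0088,0],[0,0,0],45],
])

```text
time: 4.28
tcp_pos: [0.468, 0.2575, 0.1315]
ee_rot: [0.0, 0.5, 0.866, 0.0]
contact_force: [-0.3, -0.3, -3.1]
finger_gap: 0.631
grip_force: 64.6
```

>>> drive_tool([
  [[0,0,0],[0,0,0],45],
  [[0,0,0.02],[0,0,0],45],
  [[0,0,0.02],[0,0,0],45],
  [[0,0,0.0133],[0,0,0],45],
  [[0,0,0],[0,0,0],45],
])

```text
time: 4.9
tcp_pos: [0.4683, 0.2557, 0.0911]
ee_rot: [-0.0, 0.501, 0.866, -0.001]
contact_force: [-3.1, -1.4, 6.3]
finger_gap: 0.629
grip_force: 67.0
```

Jar is down on the tray floor (contact at the expected height). I'll release it, back off and check.

>>> drive_tool([
  [[0,0,0],[0,0,0],85],
  [[0,0,0],[0,0,0],85],
  [[0,0,0],[0,0,0],85],
  [[0,0,-0.02],[0,0,0],85],
  [[0,0,-0.0667],[0,0,0],85],
])

```text
time: 5.52
tcp_pos: [0.467, 0.2557, 0.1559]
ee_rot: [-0.001, 0.5, 0.866, -0.002]
contact_force: [0.8, 0.3, -0.1]
finger_gap: 0.995
grip_force: 0.0
```

>>> drive_tool([
  [[0,0,-0.0667],[0,0,0],85],
  [[0,0,0],[0,0,0],85],
])

```text
time: 5.78
tcp_pos: [0.4709, 0.2579, 0.2115]
ee_rot: [0.002, 0.5, 0.866, 0.004]
contact_force: [0.1, -0.7, 0.7]
finger_gap: 0.992
grip_force: 0.0
```

```bash
python3 - <<'E'
from h import *
for n in("top","scene"):
    im=get_image(n);P=pts(im);h,s,v=cv2.split(cv2.cvtColor(im["color"],cv2.COLOR_BGR2HSV))
    m=(h>24)&(h<33)&(s>150)&(v>120)&(P[...,2]>.13)&(P[...,2]<.155);q=P[m];print(n,len(q),q.min(0).round(3),q.max(0).round(3),q.mean(0).round(3))
print(telemetry.get_obs()["tcp_pos"])
d=np.array([-.5,.866,0]);g=np.array([.450,-.301,0])+.03*d
print(g)
plan([((*g[:2],.21),120,12),((*g[:2],.041),120,6)])
E
```

```text
Traceback (most recent call last):
ValueError: zero-size array to reduction operation minimum which has no identity
```

```bash
python3 - <<'E'
from h import *
d=np.array([-.5,.866,0]);g=np.array([.450,-.301,0])+.03*d
print(g)
plan([((*g[:2],.21),120,12)])
E
```

```text
[ 0.435   -0.27502  0.     ]
-> (np.float64(0.435), np.float64(-0.27502), 0.21) 120 mm/row 44.4
[[-0.0493, -0.0329, -0.0002], [0.004, 0.0, -0.0]]
[[-0.0493, -0.0329, -0.0002], [0.004, 0.0, -0.0]]
[[-0.0493, -0.0329, -0.0002], [0.004, 0.0, -0.0]]
[[-0.0493, -0.0329, -0.0002], [0.004, 0.0, -0.0]]
[[-0.0493, -0.0329, -0.0002], [0.004, 0.0, -0.0]]
[[-0.0493, -0.0329, -0.0002], [0.004, 0.0, -0.0]]
[[-0.0493, -0.0329, -0.0002], [0.004, 0.0, -0.0]]
[[-0.0493, -0.0329, -0.0002], [0.004, 0.0, -0.0]]
[[-0.0493, -0.0329, -0.0001], [0.004, 0.0, -0.0]]
[[-0.0493, -0.0329, -0.0001], [0.004, 0.0, -0.0]]
[[-0.0493, -0.0329, -0.0001], [0.004, 0.0, -0.0]]
[[-0.0493, -0.0329, -0.0001], [0.004, 0.0, -0.0]]
```

>>> drive_tool([
  [[-0.0493,-0.0329,0],[0,0,0],85],
  [[-0.0493,-0.0329,0],[0,0,0],85],
  [[-0.0493,-0.0329,0],[0,0,0],85],
  [[-0.0493,-0.0329,0],[0,0,0],85],
  [[-0.0493,-0.0329,0],[0,0,0],85],
])

```text
time: 6.45
tcp_pos: [0.453, 0.0333, 0.2057]
ee_rot: [-0.001, 0.5, 0.866, -0.0]
contact_force: [1.1, -0.9, 0.1]
finger_gap: 0.996
grip_force: 0.0
```

>>> drive_tool([
  [[-0.0493,-0.0329,0],[0,0,0],85],
  [[-0.0493,-0.0329,0],[0,0,0],85],
  [[-0.0493,-0.0329,0],[0,0,0],85],
  [[-0.0493,-0.0329,0],[0,0,0],85],
  [[-0.0493,-0.0329,0],[0,0,0],85],
])

```text
time: 7.08
tcp_pos: [0.4385, -0.1882, 0.2057]
ee_rot: [-0.001, 0.5, 0.866, -0.0]
contact_force: [0.2, -0.9, 0.6]
finger_gap: 0.995
grip_force: 0.0
```

>>> drive_tool([
  [[-0.0493,-0.0329,0],[0,0,0],85],
  [[-0.0493,-0.0329,0],[0,0,0],85],
  [[0,0,0],[0,0,0],85],
  [[0,0,0],[0,0,0],85],
])

```text
time: 7.58
tcp_pos: [0.433, -0.2751, 0.2056]
ee_rot: [-0.001, 0.5, 0.866, 0.0]
contact_force: [-0.9, 0.8, 0.8]
finger_gap: 0.995
grip_force: 0.0
```

```bash
python3 - <<'E'
from h import *
for n in("top","scene"):
    im=get_image(n);P=pts(im);h,s,v=cv2.split(cv2.cvtColor(im["color"],cv2.COLOR_BGR2HSV))
    m=(h>24)&(h<33)&(s>150)&(v>120)&(P[...,2]>.13)&(P[...,2]<.155);q=P[m]
    if len(q): print(n,len(q),q.min(0).round(3),q.max(0).round(3),q.mean(0).round(3))
print(telemetry.get_obs()["tcp_pos"])
im=get_image("wrist");P=pts(im);cv2.imwrite("pics/w2.png",im["color"])
h,s,v=cv2.split(cv2.cvtColor(im["color"],cv2.COLOR_BGR2HSV))
m=(h>12)&(h<30)&(s>110)&(v>130)&(P[...,2]>.064)&(P[...,2]<.078);q=P[m]
print("wood top",len(q)); c=q.mean(0);d=np.linalg.svd(q-c,full_matrices=False)[2][0];t=(q-c)@d;print(c,d,c+d*t.min(),c+d*t.max())
plan([((.435,-.275,.041),120,5)])
E
```

```text
top 262 [0.446 0.232 0.138] [0.494 0.277 0.151] [0.47  0.254 0.144]
scene 186 [0.446 0.228 0.137] [0.493 0.277 0.148] [0.469 0.253 0.143]
[ 0.43337425 -0.27465714  0.20600241]
wood top 381
[ 0.3870574  -0.19340808  0.06516079] [ 0.50271779 -0.8644157   0.00776637] [ 0.35550343 -0.13915149  0.06467332] [ 0.49906728 -0.38600739  0.0668912 ]
-> (0.435, -0.275, 0.041) 120 mm/row 33.0
[[-0.0003, 0.0003, 0.0441], [-0.001, -0.002, 0.002]]
[[-0.0003, 0.0003, 0.0441], [-0.001, -0.002, 0.002]]
[[-0.0003, 0.0003, 0.0441], [-0.001, -0.002, 0.002]]
[[-0.0003, 0.0003, 0.0441], [-0.001, -0.002, 0.002]]
[[-0.0003, 0.0003, 0.0441], [-0.001, -0.002, 0.002]]
```

View pics/w2.png

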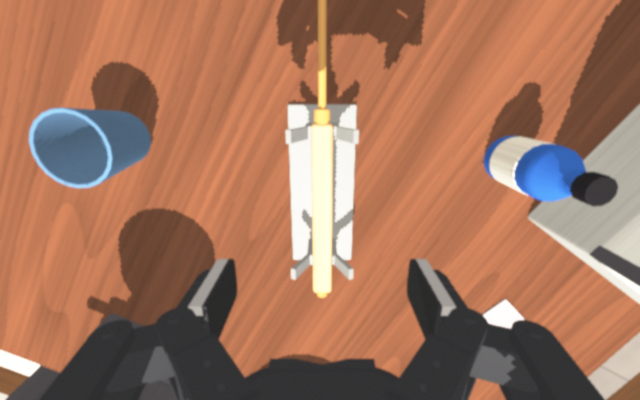

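Jar stands at (0.470, 0.254) with its top at 0.144, well on the tray. In the wrist view the pole runs straight along the image vertical at column 322, centred between the fingers, with the handle from row 125 to 290. Descending to grasp it.

>>> drive_tool([
  [[0,0.001,0.0441],[0,0,0],85],
  [[0,0,0.0441],[0,0,0],85],
  [[0,0,0.0441],[0,0,0],85],
  [[0,0,0.0441],[0,0,0],85],
  [[0,0,0.0441],[0,0,0],85],
], squeeze=110)

```text
time: 8.35
tcp_pos: [0.4347, -0.2745, 0.0403]
ee_rot: [0.0, 0.5, 0.866, 0.0]
contact_force: [0.8, 0.5, -0.1]
finger_gap: 0.994
grip_force: 0.0
```

>>> drive_tool([
  [[0,0,0],[0,0,0],10],
  [[0,0,0],[0,0,0],10],
  [[0,0,0],[0,0,0],10],
  [[0,0,0],[0,0,0],10],
  [[0,0,0],[0,0,0],10],
])

```text
time: 8.98
tcp_pos: [0.4351, -0.2758, 0.0426]
ee_rot: [0.001, 0.5, 0.866, 0.0]
contact_force: [-1.0, 1.7, 9.6]
finger_gap: 0.21
grip_force: 107.6
```

>>> drive_tool([
  [[0,0,0],[0,0,0],10],
  [[0,0,0],[0,0,0],10],
])

```text
time: 9.22
tcp_pos: [0.4351, -0.2758, 0.0426]
ee_rot: [0.001, 0.5, 0.866, 0.0]
contact_force: [-1.6, 1.8, 9.5]
finger_gap: 0.212
grip_force: 107.6
```

>>> drive_tool([
  [[0,0,-0.03],[0,0,0],10],
  [[0,0,-0.07],[0,0,0],10],
  [[0,0,-0.075],[0,0,0],10],
  [[0,0,-0.075],[0,0,0],10],
  [[0,0,-0.075],[0,0,0],10],
])

```text
time: 9.85
tcp_pos: [0.4339, -0.2752, 0.2875]
ee_rot: [0.001, 0.5, 0.866, -0.0]
contact_force: [1.4, -0.1, -1.7]
finger_gap: 0.212
grip_force: 107.6
```

>>> drive_tool([
  [[0,0,-0.005],[0,0,0],10],
  [[0,0,0],[0,0,0],10],
])

```text
time: 10.1
tcp_pos: [0.434, -0.2752, 0.2886]
ee_rot: [0.0, 0.5, 0.866, 0.0]
contact_force: [-0.2, 0.0, -2.1]
finger_gap: 0.215
grip_force: 107.6
```

```bash
python3 - <<'E'
from h import *
plan([((.4384,.0213,.2915),-5,23)])
E
```

```text
-> (0.4384, 0.0213, 0.2915) -5 mm/row 12.9
[[0.0148, 0.0088, -0.0002], [0.0, -0.0, 0.948]]
[[0.0155, 0.0074, -0.0002], [0.0, -0.0, 0.948]]
[[0.0162, 0.0059, -0.0002], [0.0, -0.0, 0.948]]
[[0.0166, 0.0043, -0.0002], [0.0, -0.0, 0.948]]
[[0.017, 0.0027, -0.0002], [0.0, -0.0, 0.948]]
[[0.0172, 0.0011, -0.0002], [0.0, -0.0, 0.948]]
[[0.0172, -0.0005, -0.0002], [0.0, -0.0, 0.948]]
[[0.0171, -0.0022, -0.0002], [0.0, -0.0, 0.948]]
[[0.0168, -0.0038, -0.0002], [0.0, -0.0, 0.948]]
[[0.0163, -0.0053, -0.0002], [0.0, -0.0, 0.948]]
[[0.0158, -0.0069, -0.0002], [0.0, -0.0, 0.948]]
[[0.015, -0.0083, -0.0002], [0.0, -0.0, 0.948]]
[[0.0142, -0.0097, -0.0002], [0.0, -0.0, 0.948]]
[[0.0132, -0.011, -0.0002], [0.0, -0.0, 0.948]]
[[0.0121, -0.0122, -0.0002], [0.0, -0.0, 0.948]]
[[0.0109, -0.0133, -0.0002], [0.0, -0.0, 0.948]]
[[0.0096, -0.0143, -0.0002], [0.0, -0.0, 0.948]]
[[0.0082, -0.0151, -0.0002], [0.0, -0.0, 0.948]]
[[0.0067, -0.0158, -0.0002], [0.0, -0.0, 0.948]]
[[0.0052, -0.0164, -0.0002], [0.0, -0.0, 0.948]]
[[0.0036, -0.0168, -0.0002], [0.0, -0.0, 0.948]]
[[0.002, -0.0171, -0.0002], [0.0, -0.0, 0.948]]
[[0.0004, -0.0172, -0.0002], [0.0, -0.0, 0.948]]
```

>>> drive_tool([
  [[0.0148,0.0088,0],[0,0,0.948],10],
  [[0.0155,0.0074,0],[0,0,0.948],10],
  [[0.0162,0.0059,0],[0,0,0.948],10],
  [[0.0166,0.0043,0],[0,0,0.948],10],
  [[0.017,0.0027,0],[0,0,0.948],10],
])

```text
time: 10.72
tcp_pos: [0.4341, -0.21, 0.2864]
ee_rot: [-0.002, 0.691, 0.723, -0.001]
contact_force: [-0.1, 0.1, -1.3]
finger_gap: 0.213
grip_force: 107.5
```

>>> drive_tool([
  [[0.0172,0.0011,0],[0,0,0.948],10],
  [[0.0172,-0.0005,0],[0,0,0.948],10],
  [[0.0171,-0.0022,0],[0,0,0.948],10],
  [[0.0168,-0.0038,0],[0,0,0.948],10],
  [[0.0163,-0.0053,0],[0,0,0.948],10],
])

```text
time: 11.35
tcp_pos: [0.435, -0.1456, 0.2864]
ee_rot: [-0.002, 0.841, 0.541, -0.001]
contact_force: [0.7, -0.4, -1.0]
finger_gap: 0.212
grip_force: 107.5
```

>>> drive_tool([
  [[0.0158,-0.0069,0],[0,0,0.948],10],
  [[0.015,-0.0083,0],[0,0,0.948],10],
  [[0.0142,-0.0097,0],[0,0,0.948],10],
  [[0.0132,-0.011,0],[0,0,0.948],10],
  [[0.0121,-0.0122,0],[0,0,0.948],10],
])

```text
time: 11.98
tcp_pos: [0.4359, -0.0813, 0.2865]
ee_rot: [-0.001, 0.945, 0.328, -0.002]
contact_force: [-0.7, -0.6, -1.2]
finger_gap: 0.214
grip_force: 107.5
```

>>> drive_tool([
  [[0.0109,-0.0133,0],[0,0,0.948],10],
  [[0.0096,-0.0143,0],[0,0,0.948],10],
  [[0.0082,-0.0151,0],[0,0,0.948],10],
  [[0.0067,-0.0158,0],[0,0,0.948],10],
  [[0.0052,-0.0164,0],[0,0,0.948],10],
])

```text
time: 12.6
tcp_pos: [0.4368, -0.017, 0.2865]
ee_rot: [-0.0, 0.995, 0.097, -0.002]
contact_force: [-0.1, 1.0, -1.8]
finger_gap: 0.211
grip_force: 107.5
```

>>> drive_tool([
  [[0.0036,-0.0168,-0.0015],[0,0,0.948],10],
  [[0.002,-0.0171,-0.0015],[0,0,0.948],10],
  [[0.0004,-0.0172,-0.0015],[0,0,0.948],10],
  [[0,0,0],[0,0,0],10],
  [[0,0,0],[0,0,0],10],
])

```text
time: 13.22
tcp_pos: [0.438, 0.0209, 0.2909]
ee_rot: [0.0, 0.999, -0.042, -0.001]
contact_force: [-0.5, -0.5, -1.1]
finger_gap: 0.212
grip_force: 107.6
```

```bash
python3 - <<'E'
from h import *
o=telemetry.get_obs();p=o["tcp_pos"];q=o["ee_rot"];R=Ro.from_quat([q[1],q[2],q[3],q[0]]);print(p,R.apply([1,0,0]))
print("pred crook",p+R.apply([.1604,0,-.0175]))
for n in("top","scene","wrist"):
    im=get_image(n);P=pts(im);h,s,v=cv2.split(cv2.cvtColor(im["color"],cv2.COLOR_BGR2HSV));np.savez(n+"1.npz",**{k:np.array(x) for k,x in im.items()})
    m=(h>12)&(h<32)&(s>90)&(v>90)&(P[...,0]>.48)&(P[...,0]<.64)&(abs(P[...,1])<.08)&(P[...,2]>.2);c=P[m]
    if len(c)>3:
        k=c[:,0]>.50; print(n,len(c),c.min(0).round(3),c.max(0).round(3),"y(x),z(x)",np.polyfit(c[:,0]-.6,c[:,1],1).round(3),np.polyfit(c[:,0]-.6,c[:,2],1).round(3))
    r=((h<6)|(h>174))&(s>170)&(P[...,2]>.2)&(P[...,0]>.6)&(P[...,0]<.665)&(abs(P[...,1])<.1);c=P[r]
    if len(c)>3: print(n,"ring",len(c),c.min(0).round(3),c.max(0).round(3))
def crop(n,c,w,hh,f):
    im=np.load(n+"1.npz")["color"][c[1]-hh:c[1]+hh,c[0]-w:c[0]+w]; return cv2.resize(im,None,fx=f,fy=f,interpolation=cv2.INTER_CUBIC)
cv2.imwrite("pics/c1.png",np.hstack([crop("scene",(380,200),50,60,4),crop("top",(370,160),50,60,4)]))
cv2.imwrite("pics/w3.png",np.load("wrist1.npz")["color"])
E
```

```text
[0.43799579 0.02091264 0.29092362] [ 0.99646488 -0.08398843 -0.00192049]
pred crook [0.59786301 0.00744716 0.30811554]
top 125 [ 0.482 -0.021  0.305] [0.602 0.067 0.647] y(x),z(x) [-0.164  0.004] [-2.013  0.245]
top ring 155 [ 0.643 -0.025  0.266] [0.664 0.034 0.334]
scene 262 [ 0.48  -0.024  0.289] [0.602 0.025 0.657] y(x),z(x) [-0.057  0.006] [-0.298  0.298]
scene ring 177 [ 0.642 -0.03   0.265] [0.665 0.031 0.333]
wrist 4139 [0.48  0.007 0.302] [0.554 0.028 0.435] y(x),z(x) [-0.106  0.006] [-0.074  0.309]
```

View pics/c1.png

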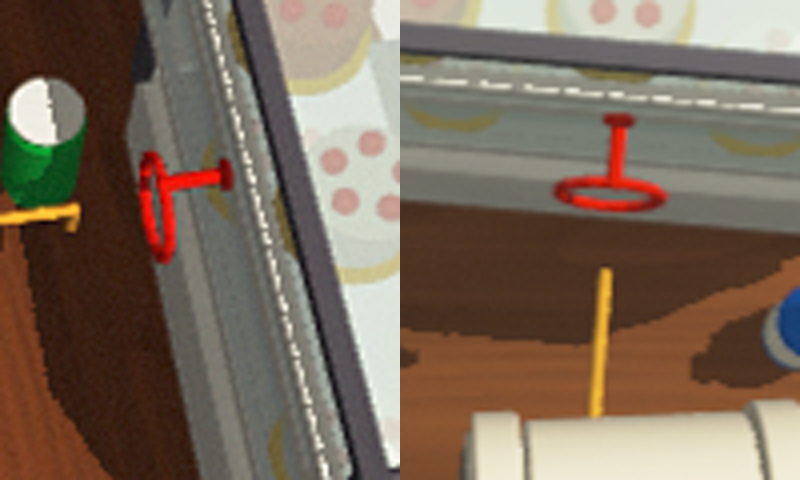

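View pics/w3.png

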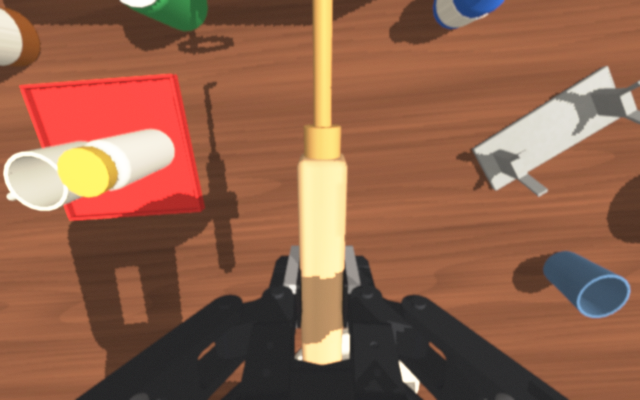

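The crop shows the prong hanging down from the rod end (scene crop, (72,215)), level with the ring and in line with its opening. In the top crop the rod end is at (606,270) and the ring is centred near (610,195). I'll check the rod height cleanly and plan the insertion.

```bash
python3 - <<'E'
from h import *
for n in("top","scene"):
    im=dict(np.load(n+"1.npz"));P=pts(im);h,s,v=cv2.split(cv2.cvtColor(im["color"],cv2.COLOR_BGR2HSV))
    m=(h>12)&(h<32)&(s>90)&(v>90)&(P[...,0]>.53)&(P[...,0]<.64)&(abs(P[...,1]-.01)<.02)&(P[...,2]>.297)&(P[...,2]<.33);c=P[m]
    print(n,len(c),c.min(0).round(3),c.max(0).round(3),np.polyfit(c[:,0]-.6,c[:,1],1).round(3),np.polyfit(c[:,0]-.6,c[:,2],1).round(3))
E
```

```text
top 97 [0.531 0.005 0.306] [0.602 0.015 0.316] [-0.087  0.007] [0.014 0.311]
scene 103 [0.53  0.003 0.298] [0.601 0.013 0.316] [-0.084  0.005] [-0.043  0.309]
```

>>> drive_tool([
  [[0.022,0,0],[0,0,0],10],
  [[0.022,0,0],[0,0,0],10],
  [[0.022,0,0],[0,0,0],10],
  [[0.022,0,0],[0,0,0],10],
  [[0,0,0],[0,0,0],10],
])

```text
time: 14.0
tcp_pos: [0.5055, 0.0154, 0.2916]
ee_rot: [0.0, 0.999, -0.043, -0.0]
contact_force: [-0.5, 0.3, -2.0]
finger_gap: 0.207
grip_force: 107.6
```

>>> drive_tool([
  [[0,0,0.015],[0,0,0],10],
  [[0,0,0.015],[0,0,0],10],
  [[0,0,0.0027],[0,0,0],10],
  [[0,0,0],[0,0,0],10],
  [[0,0,0],[0,0,0],10],
])

```text
time: 14.62
tcp_pos: [0.5045, 0.0156, 0.2678]
ee_rot: [-0.0, 0.999, -0.043, 0.0]
contact_force: [0.0, -0.2, -0.7]
finger_gap: 0.215
grip_force: 107.6
```

```bash
python3 - <<'E'
from h import *
o=telemetry.get_obs();p=o["tcp_pos"];q=o["ee_rot"];R=Ro.from_quat([q[1],q[2],q[3],q[0]])
c=p+R.apply([.1604,0,-.0175]);n=np.array([.9962,-.0872,0]);d=c-[.648,.0025,.2985];print("crook in ring",d@n,d@[.0872,.9962,0],d[2])
im=get_image("scene");cv2.imwrite("pics/c2.png",cv2.resize(im["color"][140:260,330:460],None,fx=4,fy=4,interpolation=cv2.INTER_CUBIC))
E
```

```text
crook in ring 0.01630567942567137 0.0006510938576037665 -0.013115624022238315
```

View pics/c2.png

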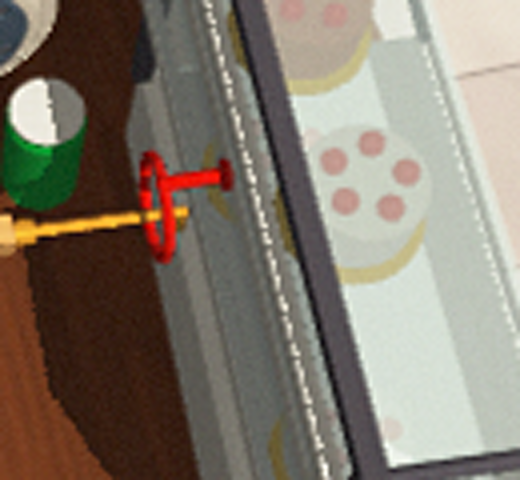

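The hook's end shows behind the ring at (185,212), with the rod through the opening. Pulling down at about 0.1 m/s.

>>> drive_tool([
  [[0,0,0.012],[0,0,0],10],
  [[0,0,0.016],[0,0,0],10],
  [[0,0,0.016],[0,0,0],10],
  [[0,0,0.016],[0,0,0],10],
  [[0,0,0.016],[0,0,0],10],
])

```text
time: 15.3
tcp_pos: [0.5046, 0.0155, 0.2096]
ee_rot: [-0.0, 0.999, -0.043, 0.0]
contact_force: [2.2, 0.3, 0.9]
finger_gap: 0.212
grip_force: 107.9
```

>>> drive_tool([
  [[0,0,0.016],[0,0,0],10],
  [[0,0,0.016],[0,0,0],10],
  [[0,0,0.016],[0,0,0],10],
  [[0,0,0.016],[0,0,0],10],
  [[0,0,0.014],[0,0,0],10],
])

```text
time: 15.92
tcp_pos: [0.5042, 0.0156, 0.1511]
ee_rot: [0.0, 0.999, -0.043, -0.0]
contact_force: [0.6, 0.4, 0.9]
finger_gap: 0.211
grip_force: 107.9
```

>>> drive_tool([
  [[0,0,0.009],[0,0,0],10],
  [[0,0,0.006],[0,0,0],10],
  [[0,0,0],[0,0,0],10],
])

```text
time: 16.3
tcp_pos: [0.5038, 0.0155, 0.1403]
ee_rot: [0.0, 0.999, -0.043, -0.001]
contact_force: [-0.0, -0.0, -0.5]
finger_gap: 0.212
grip_force: 107.8
```

```bash
cat > ring.py <<'E'
from h import *
o=telemetry.get_obs();p=o["tcp_pos"];q=o["ee_rot"];R=Ro.from_quat([q[1],q[2],q[3],q[0]])
print(p,"pred crook",p+R.apply([.1604,0,-.0175]),R.apply([1,0,0]),o["contact_force"])
for n in("top","scene"):
    im=get_image(n);P=pts(im);h,s,v=cv2.split(cv2.cvtColor(im["color"],cv2.COLOR_BGR2HSV))
    r=((h<6)|(h>174))&(s>170)&(P[...,2]>.1)&(P[...,0]>.6)&(P[...,0]<.663)&(abs(P[...,1])<.1);c=P[r]
    if len(c)>3: print(n,"ring",len(c),c.min(0).round(3),c.max(0).round(3))
    m=(h>12)&(h<32)&(s>90)&(v>90)&(P[...,0]>.55)&(P[...,0]<.68)&(abs(P[...,1]-.01)<.03)&(P[...,2]>.12)&(P[...,2]<.25);c=P[m]
    if len(c)>3: print(n,"rod",len(c),c.min(0).round(3),c.max(0).round(3),np.polyfit(c[:,0]-.6,c[:,2],1).round(3))
E
python3 ring.py
```

```text
[0.50380569 0.01554993 0.14029192] pred crook [0.66362959 0.00170458 0.15758461] [ 0.99626682 -0.08631773 -0.00129239] [-0.01450709 -0.03017934 -0.46247282]
top ring 133 [ 0.643 -0.027  0.151] [0.662 0.035 0.219]
top rod 53 [0.603 0.001 0.157] [0.654 0.009 0.166] [-0.013  0.161]
scene ring 141 [ 0.642 -0.03   0.148] [0.662 0.032 0.218]
scene rod 150 [ 0.55  -0.018  0.147] [0.666 0.019 0.206] [-0.052  0.162]
```

>>> drive_tool([
  [[0,0,0.004],[0,0,0],10],
  [[0,0,0.003],[0,0,0],10],
  [[0,0,0],[0,0,0],10],
])

```text
time: 16.77
tcp_pos: [0.5044, 0.0156, 0.1357]
ee_rot: [-0.0, 0.999, -0.043, 0.0]
contact_force: [-5.0, 0.7, 6.7]
finger_gap: 0.214
grip_force: 108.5
```

>>> drive_tool([
  [[0,0,0.003],[0,0,0],10],
  [[0,0,0],[0,0,0],10],
])

```text
time: 17.02
tcp_pos: [0.5049, 0.0156, 0.1335]
ee_rot: [-0.0, 0.999, -0.043, 0.001]
contact_force: [-1.3, 0.5, 4.5]
finger_gap: 0.213
grip_force: 108.4
```

```bash
python3 ring.py
```

```text
[0.50491854 0.01560763 0.13351032] pred crook [0.66469748 0.00178242 0.15122932] [ 0.99627855 -0.08618112  0.00136546] [-1.29667222  0.54816642  4.49787682]
top ring 137 [ 0.643 -0.027  0.147] [0.663 0.035 0.22 ]
top rod 56 [0.604 0.001 0.149] [0.654 0.009 0.164] [0.017 0.158]
scene ring 136 [ 0.641 -0.031  0.15 ] [0.661 0.035 0.215]
scene rod 163 [ 0.55  -0.004  0.144] [0.669 0.02  0.166] [-0.029  0.158]
```

Force rose to about 7 N at the expected height, so the sash is on its stop. Unhooking: up 34 mm, then straight back.

>>> drive_tool([
  [[0,0,-0.012],[0,0,0],10],
  [[0,0,-0.012],[0,0,0],10],
  [[0,0,-0.012],[0,0,0],10],
  [[0,0,-0.009],[0,0,0],10],
  [[0,0,0],[0,0,0],10],
])

```text
time: 17.75
tcp_pos: [0.5047, 0.0155, 0.1676]
ee_rot: [-0.0, 0.999, -0.043, 0.001]
contact_force: [-0.5, 0.1, -1.4]
finger_gap: 0.21
grip_force: 107.7
```

```bash
python3 ring.py
```

```text
[0.504684   0.01554016 0.16757915] pred crook [0.66446443 0.00167922 0.18525684] [ 0.99625908 -0.08640962  0.00110781] [-0.48210199  0.14132706 -1.36630875]
top ring 134 [ 0.643 -0.028  0.152] [0.662 0.036 0.218]
top rod 50 [0.606 0.001 0.153] [0.65  0.009 0.196] [-0.18   0.194]
scene ring 136 [ 0.641 -0.03   0.15 ] [0.663 0.034 0.216]
scene rod 173 [ 0.55  -0.004  0.173] [0.667 0.019 0.199] [-0.051  0.19 ]
```

>>> drive_tool([
  [[-0.015,0,0],[0,0,0],10],
  [[-0.02,0,0],[0,0,0],10],
  [[-0.025,0,0],[0,0,0],10],
  [[-0.035,0,0],[0,0,0],10],
  [[-0.035,0,0],[0,0,0],10],
])

```text
time: 18.48
tcp_pos: [0.4051, 0.024, 0.1668]
ee_rot: [0.0, 0.999, -0.043, -0.0]
contact_force: [-0.6, 0.1, -0.9]
finger_gap: 0.217
grip_force: 107.7
```

>>> drive_tool([
  [[-0.03,0,-0.05],[0,0,0],10],
  [[0,0,-0.05],[0,0,0],10],
  [[0,0,0],[0,0,0],10],
])

```text
time: 18.85
tcp_pos: [0.3853, 0.0261, 0.2442]
ee_rot: [-0.0, 0.999, -0.043, 0.003]
contact_force: [0.6, -0.8, -1.0]
finger_gap: 0.214
grip_force: 107.7
```

```bash
python3 - <<'E'
from h import *
o=telemetry.get_obs();p=o["tcp_pos"];q=o["ee_rot"];R=Ro.from_quat([q[1],q[2],q[3],q[0]]);print(p,o["contact_force"])
im=get_image("top");P=pts(im);h,s,v=cv2.split(cv2.cvtColor(im["color"],cv2.COLOR_BGR2HSV))
r=((h<6)|(h>174))&(s>170)&(P[...,2]>.1)&(P[...,0]>.6)&(P[...,0]<.663)&(abs(P[...,1])<.1);c=P[r];print("ring",c.min(0),c.max(0))
for n in("top","scene","wrist"):
    if n!="top": im=get_image(n);P=pts(im);h,s,v=cv2.split(cv2.cvtColor(im["color"],cv2.COLOR_BGR2HSV))
    T=R.inv().apply(P.reshape(-1,3)-p).reshape(P.shape)   # tool frame
    m=(h>12)&(h<32)&(s>80)&(v>90)&(T[...,0]>.03)&(T[...,0]<.2)&(abs(T[...,1])<.015)&(T[...,2]<.02)&(T[...,2]>-.06);c=T[m];c=c[c[:,0]>.06]
    if len(c)>5: print(n,len(c),"x",c[:,0].min().round(3),c[:,0].max().round(3),"y fit",np.polyfit(c[:,0]-.1,c[:,1],1).round(4),"z fit",np.polyfit(c[:,0]-.1,c[:,2],1).round(4))
plan([((.435,-.275,.25),120,23)])
E
```

```text
[0.38533519 0.02608473 0.24421805] [ 0.61541619 -0.83887337 -1.03038751]
ring [ 0.64232512 -0.02786418  0.1452535 ] [0.66244386 0.03540083 0.21758992]
top 156 x 0.06 0.164 y fit [ 0.0023 -0.0002] z fit [ 0.0213 -0.0234]
scene 158 x 0.061 0.163 y fit [-0.0084  0.0023] z fit [ 0.0441 -0.0204]
wrist 3529 x 0.06 0.114 y fit [ 0.0002 -0.0005] z fit [ 0.0474 -0.0203]
-> (0.435, -0.275, 0.25) 120 mm/row 13.3
[[0.0045, 0.0171, -0.0005], [-0.0, 0.0, -0.948]]
[[0.0028, 0.0175, -0.0005], [-0.0, 0.0, -0.948]]
[[0.0012, 0.0177, -0.0005], [-0.0, 0.0, -0.948]]
[[-0.0005, 0.0177, -0.0005], [-0.0, 0.0, -0.948]]
[[-0.0022, 0.0176, -0.0005], [-0.0, 0.0, -0.948]]
[[-0.0038, 0.0173, -0.0005], [-0.0, 0.0, -0.948]]
[[-0.0055, 0.0168, -0.0005], [-0.0, 0.0, -0.948]]
[[-0.007, 0.0162, -0.0005], [-0.0, 0.0, -0.948]]
[[-0.0085, 0.0155, -0.0005], [-0.0, 0.0, -0.948]]
[[-0.01, 0.0146, -0.0005], [-0.0, 0.0, -0.948]]
[[-0.0113, 0.0136, -0.0005], [-0.0, 0.0, -0.948]]
[[-0.0125, 0.0125, -0.0005], [-0.0, 0.0, -0.948]]
[[-0.0137, 0.0112, -0.0005], [-0.0, 0.0, -0.948]]
[[-0.0147, 0.0099, -0.0005], [-0.0, 0.0, -0.948]]
[[-0.0155, 0.0085, -0.0005], [-0.0, 0.0, -0.948]]
[[-0.0163, 0.007, -0.0005], [-0.0, 0.0, -0.948]]
[[-0.0169, 0.0054, -0.0005], [-0.0, 0.0, -0.948]]
[[-0.0173, 0.0038, -0.0005], [-0.0, 0.0, -0.948]]
[[-0.0176, 0.0021, -0.0005], [-0.0, 0.0, -0.948]]
[[-0.0177, 0.0004, -0.0005], [-0.0, 0.0, -0.948]]
[[-0.0177, -0.0012, -0.0005], [-0.0, 0.0, -0.948]]
[[-0.0175, -0.0029, -0.0005], [-0.0, 0.0, -0.948]]
[[-0.0171, -0.0045, -0.0005], [-0.0, 0.0, -0.948]]
```

Sash stays shut, and the pole is still straight in the grip. Back to the cradle.

>>> drive_tool([
  [[0.0045,0.0171,0],[0,0,-0.948],10],
  [[0.0028,0.0175,0],[0,0,-0.948],10],
  [[0.0012,0.0177,0],[0,0,-0.948],10],
  [[-0.0005,0.0177,0],[0,0,-0.948],10],
  [[-0.0022,0.0176,0],[0,0,-0.948],10],
])

```text
time: 19.62
tcp_pos: [0.395, -0.0399, 0.2403]
ee_rot: [-0.0, 0.981, 0.194, -0.001]
contact_force: [-0.0, -0.1, -1.0]
finger_gap: 0.21
grip_force: 107.7
```

>>> drive_tool([
  [[-0.0038,0.0173,0],[0,0,-0.948],10],
  [[-0.0055,0.0168,0],[0,0,-0.948],10],
  [[-0.007,0.0162,0],[0,0,-0.948],10],
  [[-0.0085,0.0155,0],[0,0,-0.948],10],
  [[-0.01,0.0146,0],[0,0,-0.948],10],
])

```text
time: 20.25
tcp_pos: [0.4061, -0.1051, 0.2403]
ee_rot: [-0.001, 0.908, 0.419, -0.001]
contact_force: [0.8, -0.3, -1.3]
finger_gap: 0.215
grip_force: 107.7
```

>>> drive_tool([
  [[-0.0113,0.0136,0],[0,0,-0.948],10],
  [[-0.0125,0.0125,0],[0,0,-0.948],10],
  [[-0.0137,0.0112,0],[0,0,-0.948],10],
  [[-0.0147,0.0099,0],[0,0,-0.948],10],
  [[-0.0155,0.0085,0],[0,0,-0.948],10],
])

```text
time: 20.88
tcp_pos: [0.4173, -0.1704, 0.2402]
ee_rot: [-0.001, 0.784, 0.62, -0.001]
contact_force: [0.9, 0.6, -0.7]
finger_gap: 0.214
grip_force: 107.7
```

>>> drive_tool([
  [[-0.0163,0.007,0],[0,0,-0.948],10],
  [[-0.0169,0.0054,0],[0,0,-0.948],10],
  [[-0.0173,0.0038,0],[0,0,-0.948],10],
  [[-0.0176,0.0021,0],[0,0,-0.948],10],
  [[-0.0177,0.0004,0],[0,0,-0.948],10],
])

```text
time: 21.5
tcp_pos: [0.4285, -0.2358, 0.24]
ee_rot: [-0.002, 0.617, 0.787, -0.0]
contact_force: [-0.3, 1.5, -2.0]
finger_gap: 0.214
grip_force: 107.7
```

>>> drive_tool([
  [[-0.0177,-0.0012,0],[0,0,-0.948],10],
  [[-0.0175,-0.0029,0],[0,0,-0.948],10],
  [[-0.0171,-0.0045,0],[0,0,-0.948],10],
  [[0,0,0],[0,0,0],10],
  [[0,0,0],[0,0,0],10],
])

```text
time: 22.12
tcp_pos: [0.4356, -0.2745, 0.2409]
ee_rot: [-0.001, 0.501, 0.865, 0.0]
contact_force: [-0.4, 0.1, -0.6]
finger_gap: 0.208
grip_force: 107.7
```

```bash
python3 - <<'E'
from h import *
plan([((.435,-.2755,.06),120,6)])
E
```

```text
-> (0.435, -0.2755, 0.06) 120 mm/row 30.1
[[-0.0002, -0.0002, 0.0402], [-0.001, -0.003, -0.004]]
[[-0.0002, -0.0002, 0.0402], [-0.001, -0.003, -0.004]]
[[-0.0002, -0.0002, 0.0402], [-0.001, -0.003, -0.004]]
[[-0.0002, -0.0002, 0.0402], [-0.001, -0.003, -0.004]]
[[-0.0002, -0.0002, 0.0402], [-0.001, -0.003, -0.004]]
[[-0.0001, -0.0002, 0.0402], [-0.001, -0.003, -0.004]]
```

>>> drive_tool([
  [[-0.0005,-0.0005,0.0402],[0,0,0],10],
  [[-0.0005,-0.0005,0.0402],[0,0,0],10],
  [[0,0,0.0402],[0,0,0],10],
  [[0,0,0.0402],[0,0,0],10],
  [[0,0,0.0402],[0,0,0],10],
])

```text
time: 22.75
tcp_pos: [0.4357, -0.2755, 0.0901]
ee_rot: [-0.0, 0.501, 0.866, 0.0]
contact_force: [0.3, 0.1, -1.5]
finger_gap: 0.213
grip_force: 107.7
```

>>> drive_tool([
  [[0,0,0.0402],[0,0,0],10],
  [[0,0,0.011],[0,0,0],10],
  [[0,0,0.009],[0,0,0],10],
  [[0,0,0.002],[0,0,0],10],
  [[0,0,0],[0,0,0],10],
])

```text
time: 23.38
tcp_pos: [0.4364, -0.2765, 0.0453]
ee_rot: [0.001, 0.5, 0.866, -0.0]
contact_force: [-0.0, 0.1, -0.4]
finger_gap: 0.214
grip_force: 107.7
```

>>> drive_tool([
  [[0,0,0.002],[0,0,0],10],
  [[0,0,0.0015],[0,0,0],10],
  [[0,0,0],[0,0,0],10],
])

```text
time: 23.75
tcp_pos: [0.4364, -0.2763, 0.0429]
ee_rot: [0.001, 0.5, 0.866, 0.0]
contact_force: [-2.4, 5.4, 11.5]
finger_gap: 0.215
grip_force: 109.4
```

>>> drive_tool([
  [[0,0,0],[0,0,0],30],
  [[0,0,0],[0,0,0],60],
  [[0,0,0],[0,0,0],85],
  [[0,0,0],[0,0,0],85],
  [[0,0,0],[0,0,0],85],
])

```text
time: 24.38
tcp_pos: [0.4359, -0.2762, 0.0418]
ee_rot: [-0.0, 0.5, 0.866, -0.0]
contact_force: [0.4, 0.6, 0.6]
finger_gap: 0.996
grip_force: 0.0
```

>>> drive_tool([
  [[0,0,-0.03],[0,0,0],85],
  [[0,0,-0.07],[0,0,0],85],
  [[0,0,-0.075],[0,0,0],85],
  [[0,-0.07,-0.05],[0,0,0],85],
  [[0,-0.07,0],[0,0,0],85],
])

```text
time: 25.0
tcp_pos: [0.3471, -0.3295, 0.2126]
ee_rot: [0.003, 0.499, 0.866, -0.001]
contact_force: [0.8, -0.4, -0.8]
finger_gap: 1.002
grip_force: 0.0
```

>>> drive_tool([
  [[0.05,-0.05,0],[0,0,0],85],
  [[0.07,0,0],[0,0,0],85],
  [[0.07,0,0],[0,0,0],85],
  [[0,0,0],[0,0,0],85],
])

```text
time: 25.5
tcp_pos: [0.2404, -0.2204, 0.209]
ee_rot: [-0.001, 0.5, 0.866, 0.0]
contact_force: [-0.7, -0.5, 0.9]
finger_gap: 0.998
grip_force: 0.0
```

```bash
sed -i 's/{n}0.npz/{n}2.npz/' m.py; python3 - <<'E'
from h import *
for n in("scene","top"):
    im=get_image(n); np.savez(f"{n}2.npz",**{k:np.array(v) for k,v in im.items()}); cv2.imwrite(f"pics/{n}2.png",im["color"])
o=telemetry.get_obs();print(o["time"],o["tcp_pos"])
E
python3 m.py | grep -v -e frame -e fdir
```

```text
25.6 [ 0.24301448 -0.22332764  0.20991529]
scene cap 188 med [0.469 0.253 0.143] lo [0.448 0.232 0.139] hi [0.491 0.274 0.147]
scene tray 2391 med [0.493 0.287 0.004] lo [ 0.375  0.202 -0.002] hi [0.562 0.4   0.017]
scene ring 169 med [ 0.648 -0.     0.206] lo [ 0.642 -0.029  0.15 ] hi [0.682 0.029 0.219]
scene green 258 med [0.63  0.148 0.067] lo [0.611 0.142 0.023] hi [0.662 0.175 0.102]
scene blue 228 med [ 0.601 -0.166  0.09 ] lo [ 0.586 -0.181  0.073] hi [ 0.631 -0.136  0.126]
scene mug 300 med [0.458 0.331 0.083] lo [0.421 0.225 0.071] hi [0.49  0.391 0.098]
scene pole 774 med [ 0.447 -0.294  0.069] lo [ 0.363 -0.383  0.06 ] hi [ 0.499 -0.148  0.073]
dir [ 0.499 -0.867  0.02 ] ends [ 0.355 -0.136  0.065] [ 0.5   -0.387  0.071] [-0.17345609  0.11147362]
scene cradle 175 med [ 0.434 -0.25   0.064] lo [ 0.383 -0.372  0.043] hi [ 0.498 -0.218  0.08 ]
scene cradlebase 1257 med [ 0.442 -0.294  0.008] lo [ 0.377 -0.384  0.004] hi [ 0.495 -0.207  0.012]
rect (0.3764302134513855, -0.3334777057170868) (0.2313263863325119, 0.18825671076774597) 30.154203414916992
top cap 259 med [0.47  0.2
[... 283 characters left out ...]
.021] hi [0.634 0.194 0.1  ]
top blue 190 med [ 0.602 -0.146  0.089] lo [ 0.587 -0.174  0.068] hi [ 0.632 -0.132  0.111]
top mug 199 med [0.454 0.355 0.087] lo [0.421 0.227 0.071] hi [0.486 0.398 0.095]
top pole 611 med [ 0.444 -0.284  0.068] lo [ 0.362 -0.38   0.059] hi [ 0.5   -0.144  0.074]
dir [-0.5    0.866 -0.025] ends [ 0.503 -0.387  0.071] [ 0.357 -0.134  0.063] [-0.11942922  0.16686543]
top cradle 1597 med [ 0.347 -0.61   0.049] lo [ 0.283 -0.687  0.033] hi [ 0.467 -0.225  0.085]
top cradlebase 1072 med [ 0.437 -0.295  0.008] lo [ 0.299 -0.597  0.004] hi [ 0.495 -0.204  0.018]
rect (0.3830661177635193, -0.4020761549472809) (0.25035130977630615, 0.40006524324417114) 7.198613166809082
```

View pics/scene2.png

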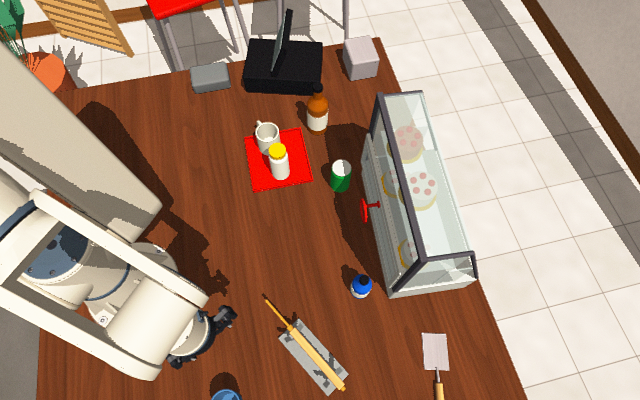

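The picture shows the jar upright on the tray at (279,162), the ring down at (368,208), the pole lying in its cradle from (265,297) to (342,387), and the gripper clear of everything. The numbers agree: the pole is within 3 mm of where it started and the bystanders haven't moved.

```bash
python3 -c "
from cell import bot
print(bot.job_done())"
```

```text
the job is handed in; nothing more can be done
None
```

The job is handed in, with no verdict returned. By my last measurements the jar stands upright on the red tray, the sash is shut on its stop, the pole lies back in its cradle and the bystanders I re-measured (can, blue bottle, mug) have not moved.

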